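# Set the tipped decade box back on its base against the stop rail

### The job

The long black resistance decade box has been left lying on its side, with its dials facing the robot. Push against the upper part of its dial face to tip it over, away from the robot, onto its base with the dials on top, and only then push it back along the bench until its far long side sits flush against the aluminium stop rail, standing in front of the rail. Only push with the fingertips: do not lift or carry it, leave the things around it where they stand, and finish with the hand clear.

Things in the scene. Friction and masses are not known exactly. Their poses are not given: they have to be found in the camera images.
- decade: loose black decade box, 0.7 to 0.95 kg. Body 85 (own x) x 260 (own y) x 60 (own z, base to panel) mm; origin: centre of its base; own +z points out of the dial panel. At first it lies on its -x side: own +x straight up, own z level, roughly to the robot. Pushed high it tips, not slides, about the base edge straight below the origin; past 35 degrees it falls by itself; then own +x faces the rail
- strip (a point): point on the decade box: own (30, 0, 60) mm, middle of the clear panel strip (own x 20 to 42 mm) above the dials, 72 mm above the bench at the start: push here. Four dials stand 20 mm out of the panel at own x -19..15, own y -88..-54, -36..-2, 16..50, 68..102 mm; two red terminals 24 mm out at own x +-20, own y -108 mm
- back_left (a point): point on the decade box near its +y end: own (42.5, 125, 4) mm, on the long side face that must meet the rail
- back_right (a point): point on the decade box near its -y end: own (42.5, -125, 4) mm, on the long side face that must meet the rail
- rail: fixed aluminium stop rail on the bench behind the box, 400 mm long (own y), 30 mm high. Origin on the bench under the middle of its front face; own -x points out of the front face to the robot side, a foot flange reaches 35 mm behind (+x)
- cell_a: dark blue dry cell with a gold band, 33 dia x 62 tall, standing beside the work; leave it. Origin at the centre of its underside
- cell_b: dark red dry cell with a gold band, 33 dia x 62 tall, standing beside the work; leave it. Origin at the centre of its underside
- solder: reel of solder with blue flanges, 58 dia x 38 tall, beside the work; leave it. Origin at the centre of its underside
- screw_tin: round white tin with a green lid, 65 dia x 34 tall, beside the work; leave it. Origin at the centre of its underside
- lamp_carton_a: pale blue lamp carton, 62 x 62 x 117 tall, standing behind the rail; leave it. Origin at the centre of its underside
- lamp_carton_b: cream lamp carton, 62 x 62 x 117 tall, standing behind the rail; leave it. Origin at the centre of its underside

How it is judged (in metres and radians):
On the way:
1. the decade box stands on its base, dials up, not yet flush against the rail (angle between decade's own z axis and vertical below 0.1 rad and not (x of each of back_left, back_right in the frame of rail above -0.006 m)), for 0.1 s.
At the end, for the whole second after the job is handed in: The decade box stands at rest flat on the bench with its dials up (within 0.06 rad), its own +x long side against the rail's front face with a gap under 6 mm at both ends, its middle within 100 mm of the rail's middle along the rail (angle between decade's own z axis and vertical below 0.06 rad and height (world z) of decade below 0.008 m and x of each of back_left, back_right in the frame of rail above -0.006 m and x of decade in the frame of rail below -0.035 m and y of decade in the frame of rail between -0.1 and 0.1 m and linear speed of decade below 0.01 m/s); the robot touches nothing.
It fails at once if the decade box is lifted or carried (base centre over 65 mm up, or over 20 mm up while it is upright) (height (world z) of decade above 0.065 m or (angle between decade's own z axis and vertical below 0.25 rad and height (world z) of decade above 0.02 m)).
It fails at once if the decade box is turned over onto its dials (angle between decade's own z axis and vertical above 2.1 rad).
It fails at once if a thing standing around is moved more than 25 mm or knocked over (distance of any of cell_a, cell_b, solder, screw_tin, lamp_carton_a, lamp_carton_b from where it was at the start of the episode above 0.025 m or angle between any of cell_a, cell_b, solder, screw_tin, lamp_carton_a, lamp_carton_b's own z axis and vertical above 0.5 rad).
It also fails if it takes over 48 s, if anything falls off the work surface, if the arm or the gripper's body presses on something with over 40 N, if the wrist force passes 120 N, or if a joint passes its speed limit or range.

### The arm

A 6-joint arm with a two-finger parallel gripper is mounted at the origin on a cart in front of the work surface, level with it; the furniture and walls round the work are solid. World frame = base frame: x ahead of the robot, y to its left, z up, the work surface at z = 0. Lengths are in m, angles in degrees, forces in N, time in s.
With the tool pointing down it reaches from about 0.25 to 0.725 m from the base axis. Payload 9.7 kg.
Tool frame: the origin (TCP) lies between the finger pads; the fingertips stand 19 mm ahead of it and the grasp point (between the pads) is the TCP; z points along the fingers, y is the line along which they close (so a half turn about z gives the same grasp; the last joint's range is limited). The gripper opens to 85 mm and grips with 20 to 120 N. Pads are 22 mm wide; open, the fingers measure 114 mm over their backs; the gripper's body (76 mm by 85 mm) begins 54 mm behind the grasp point. The pads swing forward as they close: fully open they stand 13 mm farther back than shut.
Start: joints at [-66.52, 4.979, 10.078, 95.1, 0, 90], TCP at [0.219, -0.504, 0.25] pointing down, gripper open.
Joint ranges: [-179.16, 179.16], [-48.56, 103.87], [-65.8, 70.77], [-126.05, 130.52], [-82.76, 87.17], [-180, 180]. Speed limits (degrees/s): [127.2, 127.2, 147.25, 180, 180, 180].

### API

Orientations are given as [roll, pitch, yaw] about the fixed x, y, z axes, in that order (R = Rz(yaw) Ry(pitch) Rx(roll)).
In Python, from workcell import telemetry, camera, calibration, workorder gives the robot as it stands.
- The arm moves only by the tool play_rows, never from a script. Its argument "increments" is a list of rows, each a list of 3 entries, a list of its own where there are three numbers: the shift along the tool's x, y, z in mm, then the turn, a rotation vector about the tool's x, y, z in degrees, then the closure, from 0 (fully open) to 1 (shut). In form: [[[x, y, z], [ax, ay, az], jaw], ...]. A call has 1 to 20 rows; each row is the pose to reach, as a shift and turn from the pose commanded when the call began, along the tool's axes at that moment; what a row does not reach only later rows make up. A row lasts 1/10 s, in which the tool goes at most 50 mm and 8.59 degrees, less where a joint would pass 70% of its speed; a pose out of reach is approached as far as the arm can. A call with a gripper value outside its range is refused whole. The fingers move at their own pace and stop on an object; "grip_force" is the grip in N (left out, the last holds). Time passes only in rows, so rows that repeat a pose let the fingers close. It gives the time, the measured TCP pose, the force, the opening and the grip force at its end, in the units of the state.
- telemetry.get_obs(): the state, without advancing time (a new reading comes with each control period).
- camera(name): name is "scene" or "top" or "wrist"; returns (picture, depth): 400x640x3 uint8, red, green, blue; 400x640 float32, m along the optical axis (not along the pixel's ray), 0 where there is no reading.
- calibration(name): a dict with "vertical_fov" (degrees; the focal length in pixels is half the picture's height over the tangent of half this angle, whatever the lens; pixels are square), "cx", "cy" (the principal point, pixels), "rvec" (rotation vector, rad) and "tvec" (3), from world to camera coordinates, as OpenCV has them; the wrist camera has in their place "hand_eye" (4x4, takes a point from camera to tool coordinates, whose origin is the TCP and whose axes are the flange's). Camera axes: x right, y down, z forward; pixel columns grow to the right and rows downward; lengths in m; the calibration is good to about 2 mm. A picture is of the moment at which its call begins: read the wrist's pose just before it. calibration takes no time and is no camera call.
- workorder.job_done(): hands the job in; it is judged then, once.
The state is a dict: "time": time; "q": joint angles; "qd": joint speeds; "joint_efforts": joint torques, N m; "ee_pos": TCP position; "tcp_rot": TCP orientation; "wrist_force": force on the tool from outside, world axes, zero at the start; "torque": the same for the moment, N m; "opening": finger opening in m; "grasp_force": force on a finger pad.
Only numpy, scipy, OpenCV 4.12 (cv2) and the standard library are available. Lean on these libraries where they do the work, as an engineer would, in place of code of your own. Each camera call takes 0.05 s, during which the arm holds its last target. There are 200 camera calls.

## Working session

There is one attempt and no reset: what is moved stays moved. The work goes in short steps, Python scripts to look and compute and a tool call to move; the robot and the scene stay as the last step left them, time stands still between calls to the robot, and variables do not carry over. Pictures are saved under pics/ and viewed, at most 10 in all, crops included, and the job is handed in when it is done.

Besides the shell and the picture viewer there is one more tool, called after "Request:" by a JSON object that holds its "fn" and its "kwargs". play_rows: Moves the arm, as the interface text tells. Its arguments: {"type":"object","properties":{"increments":{"type":"array"},"grip_force":{"type":"number"}},"required":["increments"]}

```bash
mkdir -p pics; ls; cat > h.py <<'E'
import numpy as np, cv2
from workcell import telemetry, camera, calibration, workorder
def K(c):
    f=200/np.tan(np.radians(c["vertical_fov"])/2); return f,c["cx"],c["cy"]
def cloud(name):
    c=calibration(name); f,cx,cy=K(c); p,d=camera(name)
    R=cv2.Rodrigues(np.array(c["rvec"],float))[0]; t=np.array(c["tvec"],float).ravel()
    v,u=np.mgrid[:400,:640]
    P=np.stack([(u-cx)/f*d,(v-cy)/f*d,d],-1)
    W=(P-t)@R
    W[d<=0]=np.nan
    return p,d,W
E
python3 - <<'E'
from h import *
for n in("scene","top"):
    p,d,W=cloud(n); cv2.imwrite(f"pics/{n}0.png",p[...,::-1]); np.save(n+"0.npy",W); np.save(n+"0p.npy",p)
    print(n,calibration(n),-cv2.Rodrigues(np.array(calibration(n)["rvec"]))[0].T@np.array(calibration(n)["tvec"]).ravel())
print(telemetry.get_obs())
E
```

```text
pics
scene {'vertical_fov': 44.51640640653126, 'cx': 322.0995739531342, 'cy': 191.50977507150003, 'rvec': array([ 0.96025371, -2.42184209,  1.12172685]), 'tvec': array([0.45029734, 0.31257263, 0.90416391])} [-3.41500835e-04  6.65264050e-01  8.21830484e-01]
top {'vertical_fov': 52.20192929754263, 'cx': 319.04881368048274, 'cy': 194.1679812569669, 'rvec': array([ 2.16571066, -2.13704911,  0.1802739 ]), 'tvec': array([0.00592564, 0.61296466, 0.99519919])} [0.45722604 0.03105444 1.07524982]
{'time': 0.1, 'q': array([-6.65217464e+01,  5.00851958e+00,  1.00400035e+01,  9.50991884e+01,
        7.25665925e-04,  8.99997071e+01]), 'qd': array([-0.078178  , -0.02070433,  0.07832529,  0.02964023, -0.15979151,
        0.06437534]), 'joint_efforts': array([-8.05269792e-05, -5.21561658e+01,  4.65653157e+01,  1.60600460e-02,
       -4.40106055e-05,  2.33312369e-05]), 'ee_pos': array([ 0.21905443, -0.5043056 ,  0.24965751]), 'tcp_rot': array([-1.79932295e+02, -7.26011491e-04,  2.34785457e+01]), 'wrist_force': array([-0.05076103,  0.13482671, -0.93213827]), 'torque': array([ 0.00186104,  0.00417385, -0.00288952]), 'grasp_force': 0.0, 'opening': 0.08530470928409388}
```

View pics/scene0.png

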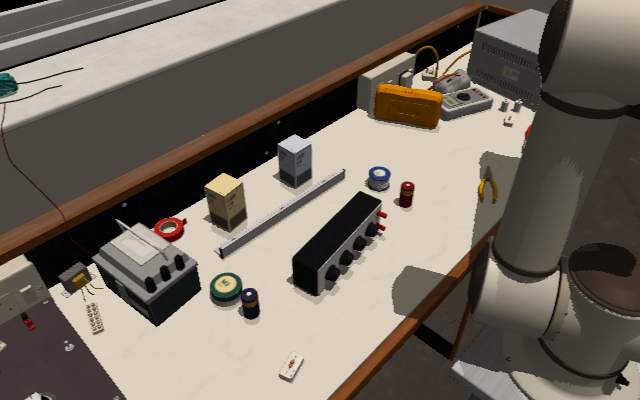

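View pics/top0.png

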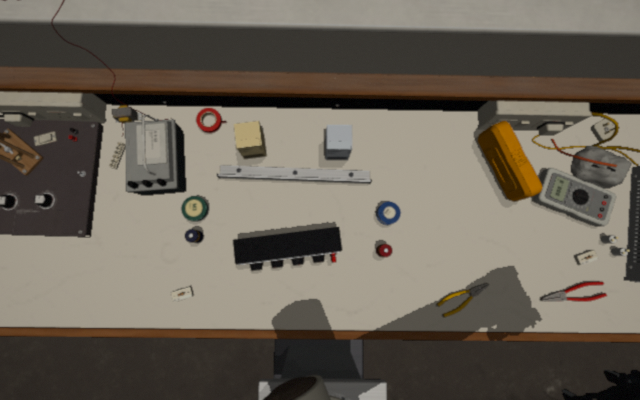

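The top view shows the decade box at about columns 234–342, rows 228–265, with its dials toward the robot. The rail runs from (218,172) to (370,177). The reel and red cell are to the right at (388,212) and (384,250), the tin and blue cell to the left at (195,208) and (194,236).

```bash
python3 - <<'E'
from h import *
W=np.load("top0.npy");p=np.load("top0p.npy")
def rect(m,name):
    q=W[m].astype(np.float32); r=cv2.minAreaRect(q[:,:2]*1000); print(name,len(q),"z",np.round(np.nanmedian(q[:,2]),4),np.round(r[0],1),np.round(r[1],1),round(r[2],2)); print(np.round(cv2.boxPoints(r),1).tolist())
v,u=np.mgrid[:400,:640]
z=W[...,2]
def reg(u0,u1,v0,v1): return (u>=u0)&(u<=u1)&(v>=v0)&(v<=v1)
rect(reg(225,352,215,265)&(z>.078)&(z<.1),"decade top")
rect(reg(225,352,215,280)&(z>.03)&(z<.1),"decade all")
rect(reg(210,378,155,190)&(z>.022)&(z<.04),"rail top")
rect(reg(210,378,155,190)&(z>.012)&(z<.04),"rail >12")
for n,b in dict(solder=(370,405,195,228),cellb=(370,400,238,262),tin=(178,212,192,222),cella=(180,208,226,246)).items():
    zz=W[b[2]:b[3],b[0]:b[1]]; m=zz[...,2]>.02; q=zz[m]; print(n,np.round(q.min(0),3),np.round(q.max(0),3))
print("bench z",np.nanmedian(z[300:315,200:260]))
# front dial points
m=reg(225,352,250,285)&(z>.02)&(z<.078); q=W[m]; print(np.round(q[::12],3).tolist())
E
```

```text
decade top 2770 z 0.0851 [480.8  88.9] [ 61.8 259.6] 7.73
[[432.70001220703125, 213.3000030517578], [467.6000061035156, -43.900001525878906], [528.9000244140625, -35.599998474121094], [493.8999938964844, 221.6999969482422]]
decade all 3168 z 0.0848 [469.9  87.4] [ 83.8 259.6] 7.7
[[410.8999938964844, 210.39999389648438], [445.70001220703125, -46.79999923706055], [528.7999877929688, -35.599998474121094], [494.0, 221.60000610351562]]
rail top 507 z 0.0297 [685.5  78.2] [400.4  64.3] 88.49
[[648.0, -121.0999984741211], [712.4000244140625, -122.80000305175781], [722.9000244140625, 277.5], [658.5999755859375, 279.20001220703125]]
rail >12 652 z 0.0287 [685.9  78.2] [400.4  65.4] 88.51
[[648.0, -121.0999984741211], [713.4000244140625, -122.80000305175781], [723.7999877929688, 277.5], [658.5, 279.20001220703125]]
solder [ 0.542 -0.194  0.02 ] [ 0.597 -0.14   0.045]
cellb [ 0.456 -0.168  0.02 ] [ 0.488 -0.136  0.066]
tin [0.542 0.301 0.021] [0.605 0.364 0.04 ]
cella [0.487 0.311 0.021] [0.519 0.345 0.066]
bench z -6.743074592243051e-05
[[0.465, -0.026, 0.071], [0.459, 0.003, 0.056], [0.457, 0.02, 0.058], [0.457, -0.027, 0.065], [0.455, 0.002, 0.051], [0.452, 0.057, 0.057], [0.452, 0.005, 0.05], [0.449, 0.074, 0.053], [0.449, 0.025, 0.05], [0.45, -0.022, 0.065], [0.447, 0.069, 0.056], [0.447, 0.017, 0.057], [0.448, -0.029, 0.068], [0.444, 0.104, 0.049], [0.444, 0.054, 0.052], [0.445, -0.0, 0.049], [0.441, 0.116, 0.056], [0.442, 0.066, 0.06], [0.442, 0.012, 0.054], [0.438, 0.155, 0.051], [0.439, 0.106, 0.054], [0.439, 0.054, 0.048], [0.436, 0.158, 0.052], [0.436, 0.108, 0.052], [0.437, 0.057, 0.055], [0.433, 0.16, 0.051], [0.434, 0.108, 0.052], [0.431, 0.177, 0.052], [0.431, 0.126, 0.05], [0.428, 0.177, 0.051], [0.429, 0.126, 0.049], [0.426, 0.172, 0.055], [0.423, 0.177, 0.049], [0.421, 0.177, 0.048]]
```

Request:
{"fn": "play_rows", "kwargs": {"increments": [[[407,-459,0],[0,0,15.8],1],[[407,-459,0],[0,0,15.8],1],[[407,-459,0],[0,0,15.8],1],[[407,-459,0],[0,0,15.8],1],[[407,-459,0],[0,0,15.8],1],[[407,-459,0],[0,0,15.8],1],[[407,-459,0],[0,0,15.8],1],[[407,-459,0],[0,0,15.8],1],[[407,-459,0],[0,0,15.8],1],[[407,-459,0],[0,0,15.8],1],[[407,-459,0],[0,0,15.8],1],[[407,-459,0],[0,0,15.8],1],[[407,-459,0],[0,0,15.8],1],[[407,-459,0],[0,0,15.8],1],[[407,-459,100],[0,0,15.8],1],[[407,-459,100],[0,0,15.8],1],[[407,-459,100],[0,0,15.8],1]]}}

```text
time: 1.8
ee_pos: [0.4082, 0.063, 0.1448]
tcp_rot: [-179.4, 0.5, 8.4]
wrist_force: [-0.9, -0.1, -0.3]
opening: -0.0
grasp_force: 0.0
```

```bash
python3 - <<'E'
from h import *
o=telemetry.get_obs(); print(o["time"],o["ee_pos"],o["tcp_rot"],o["wrist_force"])
# rail front face: nearest-to-robot points with z>.02, per y slice
W=np.load("top0.npy"); q=W[155:192,205:380].reshape(-1,3); q=q[(q[:,2]>.02)&(q[:,2]<.036)]
for y in np.arange(-.12,.28,.04):
    s=q[abs(q[:,1]-y)<.012]; print(round(y,2),len(s),np.round(np.sort(s[:,0])[:3],4) if len(s) else "", np.round(np.sort(s[:,0])[-2:],4) if len(s) else "")
W=np.load("scene0.npy"); q=W.reshape(-1,3); q=q[(q[:,2]>.01)&(q[:,2]<.026)&(q[:,0]>.62)&(q[:,0]<.69)]
for y in np.arange(-.12,.28,.04):
    s=q[abs(q[:,1]-y)<.012]; print("sc",round(y,2),len(s),np.round(np.median(s[:,0]),4) if len(s) else "")
E
```

```text
1.8 [0.40823624 0.06300352 0.14481461] [-179.41890969    0.53749289    8.43382817] [-0.86895246 -0.13688977 -0.31001372]
-0.12 13 [0.6498 0.6498 0.6499] [0.6552 0.6555]
-0.08 25 [0.6503 0.6505 0.651 ] [0.6568 0.6569]
-0.04 37 [0.6513 0.6516 0.6517] [0.7136 0.7141]
0.0 39 [0.6519 0.652  0.6524] [0.7138 0.7139]
0.04 25 [0.6529 0.653  0.6533] [0.6576 0.6576]
0.08 27 [0.6543 0.6545 0.6546] [0.6598 0.6603]
0.12 26 [0.6551 0.6554 0.6554] [0.6618 0.6619]
0.16 33 [0.6552 0.6563 0.6564] [0.7192 0.7193]
0.2 45 [0.6571 0.6571 0.6574] [0.7155 0.7157]
0.24 24 [0.6577 0.6578 0.658 ] [0.6627 0.663 ]
sc -0.12 15 0.6505
sc -0.08 30 0.6509
sc -0.04 28 0.652
sc 0.0 35 0.6523
sc 0.04 36 0.6536
sc 0.08 34 0.6551
sc 0.12 39 0.6558
sc 0.16 40 0.6565
sc 0.2 45 0.6575
sc 0.24 48 0.6586
```

Request:
{"fn": "play_rows", "kwargs": {"increments": [[[0,0,25],[0,0,0],1],[[0,0,55],[0,0,0],1],[[0,0,55],[0,0,0],1],[[0,0,55],[0,0,0],1],[[10,0,55],[0,0,0],1],[[20,0,55],[0,0,0],1],[[20,0,55],[0,0,0],1],[[20,0,55],[0,0,0],1]]}}

```text
time: 2.6
ee_pos: [0.4318, 0.0682, 0.0956]
tcp_rot: [-179.4, 0.0, 8.6]
wrist_force: [-0.1, 0.3, 0.3]
opening: 0.0003
grasp_force: 0.0
```

```bash
python3 - <<'E'
from h import *
p,d,W=cloud("scene"); cv2.imwrite("pics/s1.png",cv2.resize(p[160:320,240:440,::-1],None,fx=4,fy=3.75))
E
```

```text
(no output)
```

View pics/s1.png

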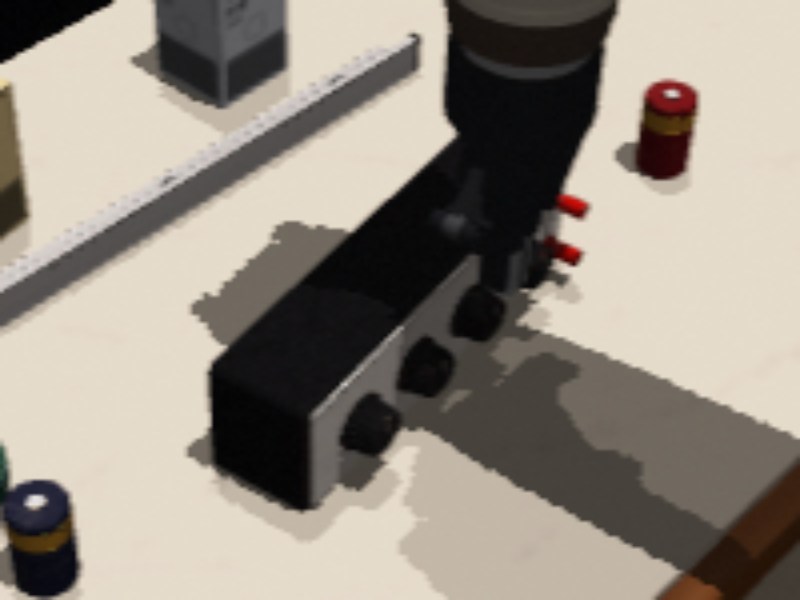

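Request:
{"fn": "play_rows", "kwargs": {"increments": [[[0,-7,0],[0,0,0.9],1],[[0,-14,0],[0,0,0.9],1],[[4,-14,0],[0,0,0.9],1],[[9,-14,0],[0,0,0.9],1],[[14,-14,-4],[0,0,0.9],1],[[19,-14,-7],[0,0,0.9],1],[[24,-14,-10],[0,0,0.9],1],[[29,-14,-12],[0,0,0.9],1],[[29,-14,-12],[0,0,0.9],1]]}}

```text
time: 3.55
ee_pos: [0.4605, 0.0746, 0.1078]
tcp_rot: [-178.9, -0.0, 8.6]
wrist_force: [-3.7, -0.3, 1.1]
opening: -0.0003
grasp_force: 1.4
```

```bash
python3 - <<'E'
from h import *
p,d,W=cloud("scene"); cv2.imwrite("pics/s2.png",cv2.resize(p[160:320,240:440,::-1],None,fx=4,fy=3.75))
E
```

```text
(no output)
```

View pics/s2.png

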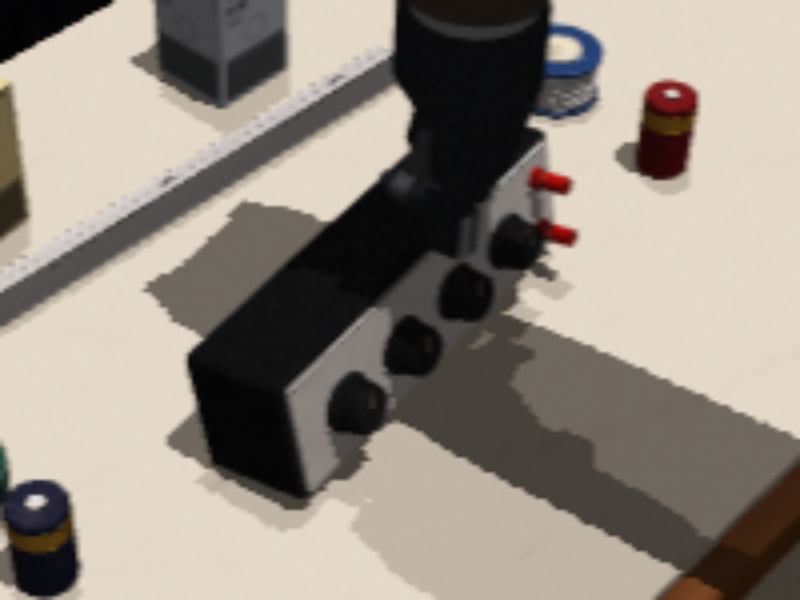

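The picture shows the box tipping cleanly, with the near bottom edge lifting and the finger on the clear strip between dials 2 and 3. I'll continue along the arc.

Request:
{"fn": "play_rows", "kwargs": {"increments": [[[5,0,-2],[0,0,0],1],[[10,0,-4],[0,0,0],1],[[16,0,-6],[0,0,0],1],[[22,0,-7],[0,0,0],1],[[28,0,-8],[0,0,0],1],[[34,0,-9],[0,0,0],1],[[38,0,-9],[0,0,0],1],[[42,0,-9],[0,0,0],1],[[42,0,-9],[0,0,0],1],[[20,0,-30],[0,0,0],1],[[-20,0,-50],[0,0,0],1],[[-60,0,-50],[0,0,0],1],[[-100,0,-50],[0,0,0],0],[[-100,0,-50],[0,0,0],0]]}}

```text
time: 5.0
ee_pos: [0.3578, 0.0582, 0.1581]
tcp_rot: [-178.9, -0.0, 8.6]
wrist_force: [1.7, 0.3, 0.6]
opening: 0.0284
grasp_force: 0.0
```

```bash
python3 - <<'E'
from h import *
p,d,W=cloud("top"); cv2.imwrite("pics/t3.png",p[...,::-1])
z=W[...,2]; v,u=np.mgrid[:400,:640]
# panel top of box: height ~60
for lo,hi in((.05,.07),(.07,.09)):
    m=(z>lo)&(z<hi)&(W[...,0]>.45)&(W[...,0]<.66)&(W[...,1]>-.09)&(W[...,1]<.27)
    n,l,s,c=cv2.connectedComponentsWithStats(m.astype(np.uint8)); 
    if n<2: continue
    m=l==1+np.argmax(s[1:,4]) if lo<.06 else m
    r=cv2.minAreaRect((W[m][:,:2]*1000).astype(np.float32)); print(lo,m.sum(),np.median(z[m]),np.round(r[0],1),np.round(r[1],1),r[2],np.round(cv2.boxPoints(r)).tolist())
E
```

```text
0.05 3028 0.06194799752601091 [559.8 100.2] [ 85.6 260.6] 7.766304969787598 [[500.0, 224.0], [535.0, -35.0], [620.0, -23.0], [585.0, 235.0]]
0.07 493 0.08029935266127654 [556.4  92.7] [ 49.  211.1] 9.743457794189453 [[514.0, 193.0], [550.0, -16.0], [598.0, -7.0], [563.0, 201.0]]
```

View pics/t3.png

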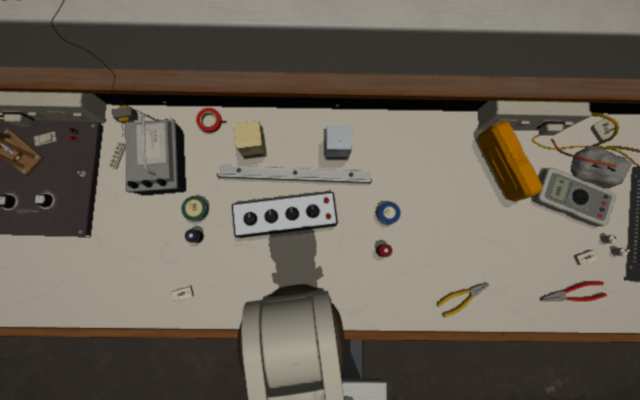

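The box now stands upright, centre (560,100) mm, yaw 7.8°. In the picture it sits at columns 232–337, rows 192–235, clear of the rail. Next I lower the open gripper behind it, square to the rail.

Request:
{"fn": "play_rows", "kwargs": {"increments": [[[40,-10,40],[-0.3,4,4],0],[[80,-20,80],[-0.6,8,8],0],[[100,-24,110],[-0.86,10,9.9],0],[[123,-24,128],[-0.86,10,9.9],0],[[123,-24,128],[-0.86,10,9.9],0],[[123,-24,128],[-0.86,10,9.9],0],[[123,-24,128],[-0.86,10,9.9],0]]}}

```text
time: 5.75
ee_pos: [0.4805, 0.0284, 0.0301]
tcp_rot: [-177.4, -9.7, 2.0]
wrist_force: [0.5, -0.9, -0.0]
opening: 0.0853
grasp_force: 0.0
```

```bash
python3 - <<'E'
from h import *
p,d,W=cloud("scene"); cv2.imwrite("pics/s4.png",cv2.resize(p[140:300,200:440,::-1],None,fx=3.33,fy=3.33))
E
```

```text
(no output)
```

View pics/s4.png

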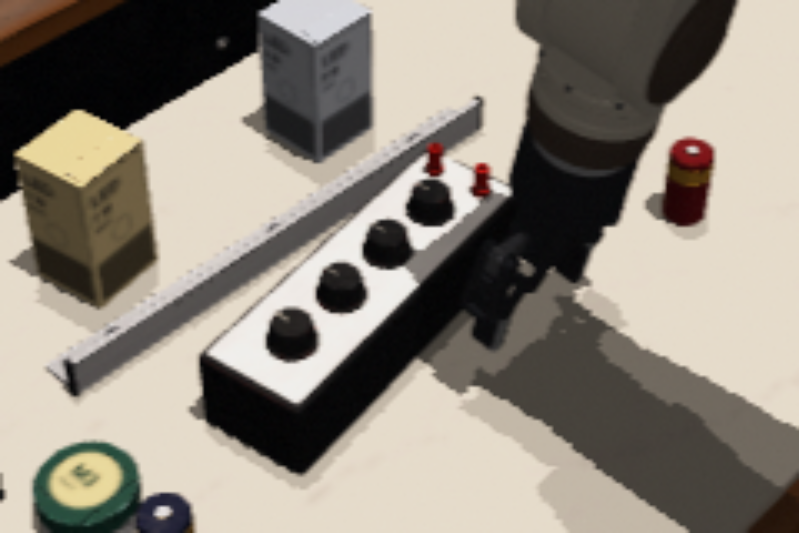

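The gripper ended about 70 mm to the right of where I wanted it (y 28, near the terminals end), and nothing has been touched. I'll check the joint state before going on.

```bash
python3 - <<'E'
from h import *
for i in range(2):
    o=telemetry.get_obs(); print({k:np.round(o[k],3).tolist() for k in("time","q","qd","ee_pos","tcp_rot","wrist_force")})
    camera("wrist")
E
```

```text
{'time': 5.8, 'q': [1.957, -12.375, -31.494, 61.152, 2.608, 179.944], 'qd': [-0.074, -1.466, -0.138, 0.796, -0.045, -0.054], 'ee_pos': [0.481, 0.029, 0.03], 'tcp_rot': [-177.401, -9.732, 2.014], 'wrist_force': [-0.811, -0.444, -0.307]}
{'time': 5.85, 'q': [1.953, -12.441, -31.499, 61.181, 2.602, 179.943], 'qd': [-0.116, -1.132, -0.077, 0.466, -0.121, -0.031], 'ee_pos': [0.48, 0.028, 0.031], 'tcp_rot': [-177.408, -9.763, 2.011], 'wrist_force': [0.557, -0.582, -0.167]}
```

Joint 6 is at its 180° stop, so I'll back off and flip the hand a half turn, which gives the same finger line. The deltas come from a script.

```bash
cat >> h.py <<'E'
from scipy.spatial.transform import Rotation as Ro
def delta(pos,rpy):
    o=telemetry.get_obs(); R=Ro.from_euler("xyz",o["tcp_rot"],degrees=True)
    print("mm",np.round(R.inv().apply((np.array(pos)-o["ee_pos"])*1000),1),"rot",np.round((R.inv()*Ro.from_euler("xyz",rpy,degrees=True)).as_rotvec(degrees=True),2))
E
python3 - <<'E'
from h import *
delta([.38,.07,.15],[180,0,90])
E
```

```text
mm [ -77.3  -51.1 -131.7] rot [  5.46  -9.77 -87.52]
```

Request:
{"fn": "play_rows", "kwargs": {"increments": [[[-50,0,-30],[0,0,0],0],[[-77,-51,-132],[5.5,-9.8,-87.5],0],[[-77,-51,-132],[5.5,-9.8,-87.5],0],[[-77,-51,-132],[5.5,-9.8,-87.5],0],[[-77,-51,-132],[5.5,-9.8,-87.5],0],[[-77,-51,-132],[5.5,-9.8,-87.5],0],[[-77,-51,-132],[5.5,-9.8,-87.5],0],[[-77,-51,-132],[5.5,-9.8,-87.5],0],[[-77,-51,-132],[5.5,-9.8,-87.5],0],[[-77,-51,-132],[5.5,-9.8,-87.5],0],[[-77,-51,-132],[5.5,-9.8,-87.5],0],[[-77,-51,-132],[5.5,-9.8,-87.5],0],[[-77,-51,-132],[5.5,-9.8,-87.5],0]]}}

```text
time: 7.2
ee_pos: [0.3801, 0.0699, 0.1505]
tcp_rot: [-180.0, -0.0, 90.0]
wrist_force: [0.2, 0.8, -0.0]
opening: 0.0854
grasp_force: 0.0
```

```bash
python3 - <<'E'
from h import *
o=telemetry.get_obs(); print(np.round(o["q"],1))
# desired: tips leaning forward: tool z = (sin10,0,-cos10) , yaw 178.7
R=Ro.from_euler("z",-1.3,degrees=True)*Ro.from_euler("xyz",[180,-10,0],degrees=True)*Ro.from_euler("z",180,degrees=True)
print(R.as_matrix()[:,2]); e=R.as_euler("xyz",degrees=True); print(e)
delta([.455,.10,.09],e); delta([.472,.10,.03],e)
E
```

```text
[ 10.4 -18.5 -22.2  86.3   0.  100.4]
[ 0.17360348 -0.00393961 -0.98480775]
[-180.    10.   178.7]
mm [30.  74.9 60.5] rot [ -7.74  -7.93 -88.45]
mm [ 30.   91.9 120.5] rot [ -7.74  -7.93 -88.45]
```

Request:
{"fn": "play_rows", "kwargs": {"increments": [[[30,30,0],[-7.7,-7.9,-88.5],0],[[30,30,0],[-7.7,-7.9,-88.5],0],[[30,30,0],[-7.7,-7.9,-88.5],0],[[30,30,0],[-7.7,-7.9,-88.5],0],[[30,30,0],[-7.7,-7.9,-88.5],0],[[30,30,0],[-7.7,-7.9,-88.5],0],[[30,30,0],[-7.7,-7.9,-88.5],0],[[30,30,0],[-7.7,-7.9,-88.5],0],[[30,30,20],[-7.7,-7.9,-88.5],0],[[30,50,60],[-7.7,-7.9,-88.5],0],[[30,92,100],[-7.7,-7.9,-88.5],0],[[30,92,120],[-7.7,-7.9,-88.5],0],[[30,92,120],[-7.7,-7.9,-88.5],0],[[30,92,120],[-7.7,-7.9,-88.5],0]]}}

```text
time: 8.6
ee_pos: [0.4716, 0.0996, 0.0305]
tcp_rot: [-180.0, 9.9, 178.6]
wrist_force: [-0.1, 0.1, 0.7]
opening: 0.0854
grasp_force: 0.0
```

```bash
python3 - <<'E'
from h import *
o=telemetry.get_obs(); print(np.round(o["q"],1))
e=[-180,10,178.7]
# direction: along rail normal (1,-.0227)
for d in (.02,.05,.08,.125): delta([.472+d,.10-.0227*d,.03],e)
E
```

```text
[ 13.3 -12.1 -31.2  61.3  -2.5  14.5]
mm [-20.    0.4   4. ] rot [-0.02 -0.13 -0.07]
mm [-49.6   0.4   9.1] rot [-0.02 -0.13 -0.07]
mm [-79.1   0.5  14.3] rot [-0.02 -0.13 -0.07]
mm [-123.5    0.5   22. ] rot [-0.02 -0.13 -0.07]
```

Request:
{"fn": "play_rows", "kwargs": {"increments": [[[-10,0,2],[0,0,0],0],[[-18,0,3],[0,0,0],0],[[-22,0,4],[0,0,0],0],[[-26,0,5],[0,0,0],0],[[-30,0,5],[0,0,0],0],[[-34,0,6],[0,0,0],0],[[-38,0,7],[0,0,0],0],[[-42,0,7],[0,0,0],0],[[-46,0,8],[0,0,0],0],[[-50,0,9],[0,0,0],0],[[-54,0,10],[0,0,0],0],[[-58,0,10],[0,0,0],0],[[-62,0,11],[0,0,0],0],[[-66,0,12],[0,0,0],0],[[-66,0,12],[0,0,0],0]]}}

```text
time: 10.1
ee_pos: [0.5398, 0.0981, 0.0294]
tcp_rot: [-180.0, 9.9, 178.7]
wrist_force: [-0.3, 0.4, -0.4]
opening: 0.0856
grasp_force: 0.1
```

```bash
cat >> h.py <<'E'
def box(save=None):
    p,d,W=cloud("top"); z=W[...,2]
    if save: cv2.imwrite(save,p[...,::-1])
    m=(z>.054)&(z<.068)&(W[...,0]>.5)&(W[...,0]<.67)&(W[...,1]>-.09)&(W[...,1]<.27)&(p.min(2)>110)
    q=(W[m][:,:2]*1000).astype(np.float32); r=cv2.minAreaRect(q)
    # far edge of the panel by slices
    print(m.sum(),np.median(z[m]),np.round(r[0],1),np.round(r[1],1),round(r[2],2))
    for y in range(-20,221,30):
        s=q[abs(q[:,1]-y)<8]
        if len(s): print(y,"far",s[:,0].max().round(1),"rail",round(652.3+.0226*y+.3,1),"near",s[:,0].min().round(1))
E
python3 - <<'E'
from h import *
box("pics/t5.png"); o=telemetry.get_obs(); print(o["time"],o["ee_pos"],o["tcp_rot"],o["wrist_force"])
E
```

```text
1734 0.06204227520572127 [593.   94.9] [250.8  76.2] 89.48
-20 far 629.6 rail 652.1 near 555.6
10 far 629.0 rail 652.8 near 555.1
40 far 628.7 rail 653.5 near 554.7
70 far 630.9 rail 654.2 near 605.1
100 far 630.6 rail 654.9 near 604.7
130 far 630.0 rail 655.5 near 606.6
160 far 629.5 rail 656.2 near 598.3
190 far 632.0 rail 656.9 near 555.7
220 far 630.7 rail 657.6 near 557.4
10.15 [0.53966325 0.09807734 0.02935768] [-179.9677426     9.94128868  178.6802213 ] [ 0.25859123  0.56976515 -0.79457395]
```

View pics/t5.png

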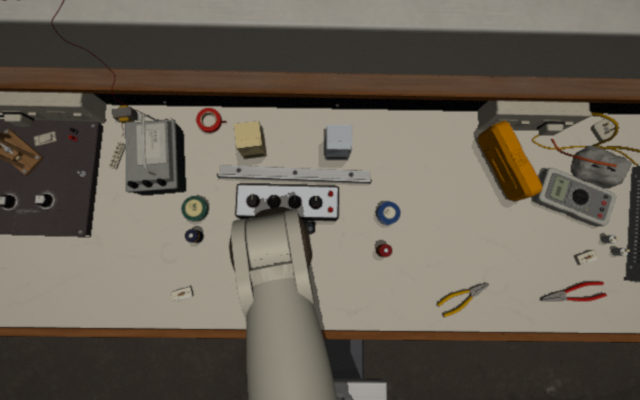

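The box is now nearly square, with a gap of about 20 mm to the rail. I'll push on slowly until the force shows contact.

Request:
{"fn": "play_rows", "kwargs": {"increments": [[[-4,0,0.7],[0,0,0],0],[[-8,0,1.4],[0,0,0],0],[[-11,0,2],[0,0,0],0],[[-14,0,2.5],[0,0,0],0],[[-16,0,2.8],[0,0,0],0],[[-18,0,3.2],[0,0,0],0],[[-19,0,3.4],[0,0,0],0],[[-20,0,3.5],[0,0,0],0],[[-20,0,3.5],[0,0,0],0]]}}

```text
time: 11.05
ee_pos: [0.5595, 0.0977, 0.0292]
tcp_rot: [-180.0, 9.9, 178.7]
wrist_force: [-3.2, 0.3, 0.1]
opening: 0.0851
grasp_force: 1.3
```

```bash
python3 - <<'E'
from h import *
box(); o=telemetry.get_obs(); print(o["time"],o["ee_pos"],o["tcp_rot"],o["wrist_force"])
E
```

```text
1699 0.06205122681326041 [612.2  93.8] [250.6  76.5] 88.35
-20 far 646.7 rail 652.1 near 570.6
10 far 647.4 rail 652.8 near 572.7
40 far 646.5 rail 653.5 near 572.6
70 far 649.1 rail 654.2 near 622.4
100 far 648.2 rail 654.9 near 627.2
130 far 650.4 rail 655.5 near 624.5
160 far 649.8 rail 656.2 near 614.1
190 far 649.6 rail 656.9 near 577.9
220 far 651.4 rail 657.6 near 577.4
11.1 [0.55947638 0.09770916 0.02921713] [-179.97990793    9.90487039  178.70181425] [-3.59620855 -0.19087757  0.12741833]
```

Request:
{"fn": "play_rows", "kwargs": {"increments": [[[-0.7,0,0.1],[0,0,0],0],[[-1.4,0,0.2],[0,0,0],0],[[-2,0,0.3],[0,0,0],0],[[-2,0,0.3],[0,0,0],0]]}}

```text
time: 11.5
ee_pos: [0.5612, 0.0977, 0.0292]
tcp_rot: [-180.0, 9.9, 178.7]
wrist_force: [-5.2, 0.1, 1.1]
opening: 0.0854
grasp_force: 2.5
```

Request:
{"fn": "play_rows", "kwargs": {"increments": [[[-0.7,0,0.1],[0,0,0],0],[[-1.4,0,0.2],[0,0,0],0],[[-2,0,0.3],[0,0,0],0],[[-2,0,0.3],[0,0,0],0]]}}

```text
time: 11.9
ee_pos: [0.5615, 0.0977, 0.0291]
tcp_rot: [-180.0, 9.7, 178.7]
wrist_force: [-18.0, -0.0, 11.3]
opening: 0.0855
grasp_force: 8.7
```

Force jumped to 18 N with no further travel, so the box is on the rail. I'll back off.

Request:
{"fn": "play_rows", "kwargs": {"increments": [[[4,0,-0.7],[0,0,0],0],[[15,0,-2.6],[0,0,0],0],[[40,0,-7],[0,0,0],0],[[80,0,-14],[0,0,0],0],[[120,0,-40],[0,0,0],0],[[160,0,-80],[0,0,0],0],[[200,0,-120],[0,0,0],0],[[200,0,-120],[0,0,0],0],[[200,0,-120],[0,0,0],0]]}}

```text
time: 12.8
ee_pos: [0.346, 0.1031, 0.1149]
tcp_rot: [179.9, 10.2, 178.7]
wrist_force: [0.9, 0.6, -0.5]
opening: 0.0854
grasp_force: 0.0
```

```bash
python3 - <<'E'
from h import *
box(); o=telemetry.get_obs(); print(o["time"],o["ee_pos"],o["wrist_force"])
p,d,W=cloud("scene"); cv2.imwrite("pics/s6.png",cv2.resize(p[120:300,200:440,::-1],None,fx=3.33,fy=3.33))
E
```

```text
2333 0.06210346405137901 [613.3  91. ] [256.6  77.3] 88.8
-20 far 647.2 rail 652.1 near 573.1
10 far 650.3 rail 652.8 near 572.9
40 far 649.4 rail 653.5 near 574.8
70 far 651.4 rail 654.2 near 574.3
100 far 651.1 rail 654.9 near 576.3
130 far 650.4 rail 655.5 near 576.2
160 far 653.1 rail 656.2 near 577.9
190 far 651.9 rail 656.9 near 577.7
220 far 651.4 rail 657.6 near 579.9
12.85 [0.34649578 0.10293431 0.11365216] [ 0.03330673 -0.81153615 -0.7194116 ]
```

View pics/s6.png

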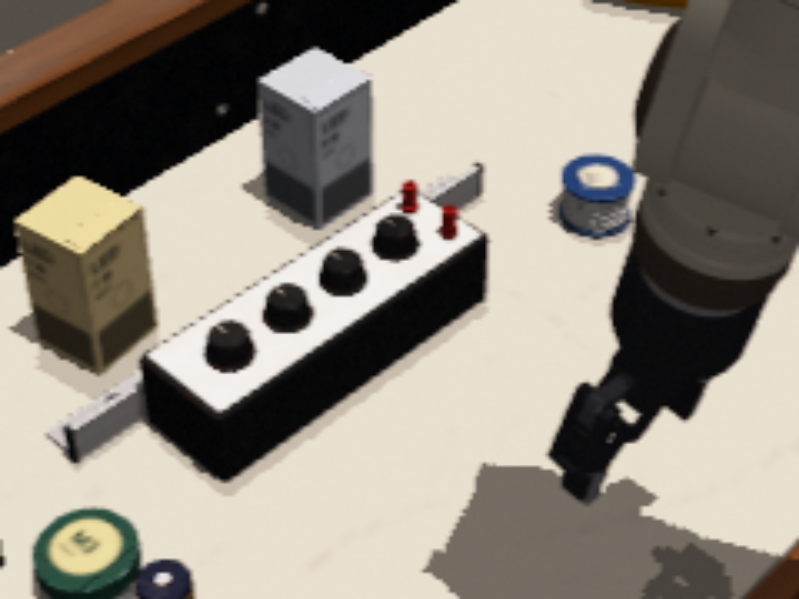

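The picture shows the box standing dials up, flush along the rail (left end around pixel (150,385)), with the hand clear and the other things in place. Handing in.

```bash
python3 -c "
from workcell import workorder; print(workorder.job_done())"
```

```text
the job is handed in; nothing more can be done
None
```

I tipped the decade box onto its base and pushed it flush against the rail, then drew the hand clear and handed the job in at about 13 s; no verdict came back.

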